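# Cap a charger's terminal for storage

### The job

Make the bench charger ready for the shelf: first turn its selector knob to the mark with the round dot, then put the larger loose black cap on the bare terminal post and press it down until it clicks. Keep pressing after the click until the cap's rim has squeezed the sprung sealing ring fully down, and finish like that, with the gripper still pressing the cap home: do not let go. Leave everything else on the bench where it is.

Things in the scene. Friction and masses are not known exactly. Their poses are not given: they have to be found in the camera images.
- charger: Grey bench battery charger, fixed: a box 160 x 300 x 90 mm (own x, y, z). Its bright metal top panel has the selector at (0, -100 mm) and two terminal places at (0, 0) and (0, +85 mm): one has the bare post, the other an already capped post (44.5 mm above the panel, 35 mm across); which is which varies. Origin: centre of the underside; panel at z = 90 mm.
- selector (a joint): Angle of the selector, rad, growing CLOCKWISE seen from above, -0.1 to 1.9. It settles in detents at 0, 0.6, 1.2 and 1.8; on the panel a round dark dot (12 mm) marks 1.2, short ticks the others. Starts at 0 or 0.6. The pointer's yaw = charger's yaw + 0.9 - angle (at 0.9 it points along the charger's +x). Detent torque up to 0.11 N m.
- selector_grip (a point): Point on the knob's vertical axis at the height to grip, 37 mm above the panel. The grip is an upright bar 14 mm thick, 44 mm long (-20 to +24 mm along the pointer; white line on the pointing end), top 44 mm above the panel; below it a round skirt 40 mm in diameter, its top 14 mm above the panel.
- stud: The bare terminal post, fixed: a grey boss 42 mm in diameter, 12 mm high; on it a black sprung sealing ring (35 mm); through it a brass stud 17 mm in diameter, tip tapering to 6 mm over the last 9 mm, 35 mm above the panel. Four steel spring balls in its sides, 24 mm across, centred 23 mm above the panel. Origin: on the stud's axis at the panel.
- boss_top (a point): On the stud's axis at the boss's top, 12 mm above the panel. Height of the cap's underside over it: about 14 mm when its lip meets the balls (peak about 8 N, up to 20 N if a millimetre or two off-centre); the force falls away below 11 mm and the balls snap out over the lip from 7 mm (click); the sealing ring is met at 4 mm; end stop at 0.5 mm.
- seal (a joint): How far the sprung sealing ring is squeezed down, m: 0 free (its top 4 mm above the boss), 0.0035 at its stop. Force about 1 N at first contact plus 3.5 N per mm, 13 N at the stop. A cap that is clicked on but not pressed squeezes it under 1 mm.
- cap: The right snap cap, loose on the bench, mouth down: black plastic, 35 mm outside diameter (16 flats), 32 mm tall, about 30 g, hollow: mouth lip 21 mm in diameter and 4 mm deep, above it a 27 mm bore up to 26 mm height. Told from the small cap by its size. Origin: centre of its underside (mouth), z up.
- cap_top (a point): Centre of the cap's top face, 32 mm above its origin.
- small_cap: Smaller black cap, a solid-looking cylinder 22 mm in diameter and 24 mm tall, standing on the bench; it fits another model: leave it. Origin: centre of its underside.
- oil_bottle: Grey plastic bottle, 68 mm in diameter, 190 mm tall, standing. Origin: centre of its underside. Bystander.
- carton: Small cardboard carton 60 x 90 x 55 mm (x, y, z). Origin: centre of its underside. Bystander.
- bulb_tin: Low steel tin, 68 mm in diameter, 55 mm tall. Origin: centre of its underside. Bystander.
- tape_roll: Grey tape roll lying flat, 96 mm outer and 76 mm inner diameter, 25 mm high. Origin: centre of its underside. Bystander.
- screwdriver: Screwdriver lying flat along its own x, about 200 mm long. Bystander.
- socket: Steel wrench socket standing up, 28 mm in diameter, 38 mm tall. Origin: centre of its underside. Bystander.
Not all that is in view belongs to the job. What is shaped like the cap but orange is not meant.

How it is judged:
By the outcome, as a careful person would: the job done as asked, in the order asked, and still so for the second after the job is handed in, while the arm keeps its last pose, push and grip.
It also fails if it takes over 72 s, if anything falls off the work surface, if the arm or the gripper's body presses on something with over 40 N, if the wrist force passes 120 N, or if a joint passes its speed limit or range.

### The arm

A 6-joint arm with a two-finger parallel gripper is mounted at the origin on the work surface. World frame = base frame: x ahead of the robot, y to its left, z up, the work surface at z = 0. Lengths are in m, angles in rad, forces in N, time in s.
With the tool pointing down it reaches from about 0.275 to 0.725 m from the base axis. Payload 5.6 kg.
Tool frame: the origin (TCP) lies on the centre line of the jaws, within the pads' length; the fingertips stand 11 mm ahead of it and the grasp point (between the pads) lies 8 mm behind it; z points along the fingers, y is the line along which they close (so a half turn about z gives the same grasp; the last joint's range is limited). The gripper opens to 85 mm and grips with 20 to 120 N. Pads are 22 mm wide; open, the fingers measure 114 mm over their backs; the gripper's body (76 mm by 85 mm) begins 54 mm behind the grasp point. The pads swing forward as they close: fully open they stand 13 mm farther back than shut.
Start: joints at [-0.859, 0.255, 0.108, 0, -1.424, -0.285], TCP at [0.228, -0.501, 0.242] pointing down, gripper open.
Joint ranges: [-2.95, 2.95], [-1.21, 1.97], [-1.09, 1.5], [-2.87, 1.71], [-2.94, -0.07], [-3.05, 3.05]. Speed limits (rad/s): [2.57, 2.57, 3.14, 3.14, 3.14, 3.14].

### API

Orientations are given as a unit quaternion [x, y, z, w].
In Python, from workcell import manip, imaging gives the robot as it stands.
- The arm moves only by the tool drive_tool, never from a script. Its argument "steps" is a list of rows, each a list of 7 numbers: the turn, a rotation vector about the world's x, y, z in degrees, then the shift along the world's x, y, z in m, then the finger opening in m, from 0 to 0.0854. In form: [[wx, wy, wz, dx, dy, dz, gripper], ...]. A call has 1 to 20 rows; each row is the pose to reach, as a shift and turn from the pose commanded when the call began; what a row does not reach only later rows make up. A row lasts 1/12 s, in which the tool goes at most 41.7 mm and 7.16 degrees, less where a joint would pass 70% of its speed; a pose out of reach is approached as far as the arm can. A call with a gripper value outside its range is refused whole. The fingers move at their own pace and stop on an object; "newtons" is the grip in N (left out, the last holds). Time passes only in rows, so rows that repeat a pose let the fingers close. It gives the time, the measured TCP pose, the force, the opening and the grip force at its end, in the units of the state.
- manip.sense(): the state, without advancing time (a new reading comes with each control period).
- imaging.grab_frame(name): name is "scene" or "top" or "wrist"; returns a dict with "img" (420x560x3 uint8, red, green, blue), "fx", "fy", "cx", "cy" (pixels), "k1" (the pictures are not rectified: a ray, as slopes to the right and down, at radius r is drawn at 1 + k1 r^2 times it, then the intrinsics apply), "R" (3x3) and "t" (3): a world point X has camera coordinates R X + t. Camera axes: x right, y down, z forward; pixel columns grow to the right and rows downward; lengths in m; the calibration is good to about 2 mm. A picture is of the moment at which its call begins. There is no depth.
- manip.close_job(): hands the job in; it is judged then, once.
The state is a dict: "t": time; "joints": joint angles; "joint_velocities": joint speeds; "effort": joint torques, N m; "eef_pos": TCP position; "tcp_rot": TCP orientation; "ft_force": force on the tool from outside, world axes, zero at the start; "ft_torque": the same for the moment, N m; "opening": opening from 0.0 (shut) to 1.0 (fully open); "grasp_force": force on a finger pad.
Only numpy, scipy, OpenCV 4.12 (cv2) and the standard library are available. Lean on these libraries where they do the work, as an engineer would, in place of code of your own. Each camera call takes 0.05 s, during which the arm holds its last target. There are 200 camera calls.

## Working session

There is one attempt and no reset: what is moved stays moved. The work goes in short steps, Python scripts to look and compute and a tool call to move; the robot and the scene stay as the last step left them, time stands still between calls to the robot, and variables do not carry over. Pictures are saved under pics/ and viewed, at most 10 in all, crops included, and the job is handed in when it is done.

Besides the shell and the picture viewer there is one more tool, called after "Call:" by a JSON object that holds its "name" and its "arguments". drive_tool: Moves the arm, as the interface text tells. Its arguments: {"type":"object","properties":{"steps":{"type":"array","items":{"type":"array","items":{"type":"number"}}},"newtons":{"type":"number"}},"required":["steps"]}

```bash
mkdir -p pics; cat > h.py <<'E'
import numpy as np, cv2
from workcell import manip, imaging
def grab(n,f):
    d=imaging.grab_frame(n); np.savez(''+f+'.npz',**d); return d
def load(f): return dict(np.load(''+f+'.npz'))
def ray(d,u,v):
    x,y=(u-d['cx'])/d['fx'],(v-d['cy'])/d['fy']; a,b=x,y
    for _ in range(20):
        s=1+d['k1']*(a*a+b*b); a,b=x/s,y/s
    R=np.array(d['R']);t=np.array(d['t'])
    return -R.T@t, R.T@np.array([a,b,1.])
def onz(d,u,v,z):
    o,r=ray(d,u,v); return o+r*(z-o[2])/r[2]
def proj(d,X):
    c=np.array(d['R'])@np.array(X)+d['t'];a,b=c[0]/c[2],c[1]/c[2];s=1+d['k1']*(a*a+b*b)
    return d['cx']+d['fx']*a*s, d['cy']+d['fy']*b*s
def save(d,f,box=None,k=1):
    im=d['img'][:,:,::-1]
    if box: im=im[box[1]:box[3],box[0]:box[2]]
    cv2.imwrite('pics/'+f+'.png',cv2.resize(im,None,fx=k,fy=k,interpolation=cv2.INTER_CUBIC))
E
python3 - <<'E'
from h import *
a=grab('top','top0');b=grab('scene','scene0')
save(a,'top0',None,1.4);save(b,'scene0',None,1.4)
for d in(a,b): print(d['fx'],d['k1'],-np.array(d['R']).T@d['t'])
print(manip.sense())
E
```

```text
519.373753459465 0.05175839421527447 [ 0.28850747 -0.01793757  1.39202927]
410.8221570814683 -0.1188025540623478 [1.09320815 0.36081581 1.13420727]
{'t': 0.1, 'joints': array([-8.59389465e-01,  2.55679620e-01,  1.07155220e-01, -3.93284711e-04,
       -1.42387286e+00, -2.84630941e-01]), 'joint_velocities': array([-4.79794204e-04, -1.84156940e-03,  6.06831192e-04,  8.90339912e-04,
       -8.55206432e-06,  1.83052520e-04]), 'effort': array([-1.18217598e-03, -3.87605989e+01,  2.38474846e+01,  5.37784070e+00,
       -3.78449651e-03, -2.50376326e-05]), 'eef_pos': array([ 0.22756078, -0.50027254,  0.24150336]), 'tcp_rot': array([-2.11743869e-01,  9.77324846e-01,  7.96144360e-04, -2.11496756e-04]), 'ft_force': array([-0.58768592,  0.75707712,  0.02008872]), 'ft_torque': array([-0.08131785, -0.04444203, -0.01885148]), 'grasp_force': 0.0, 'opening': 0.9974506787594873}
```

View pics/top0.png

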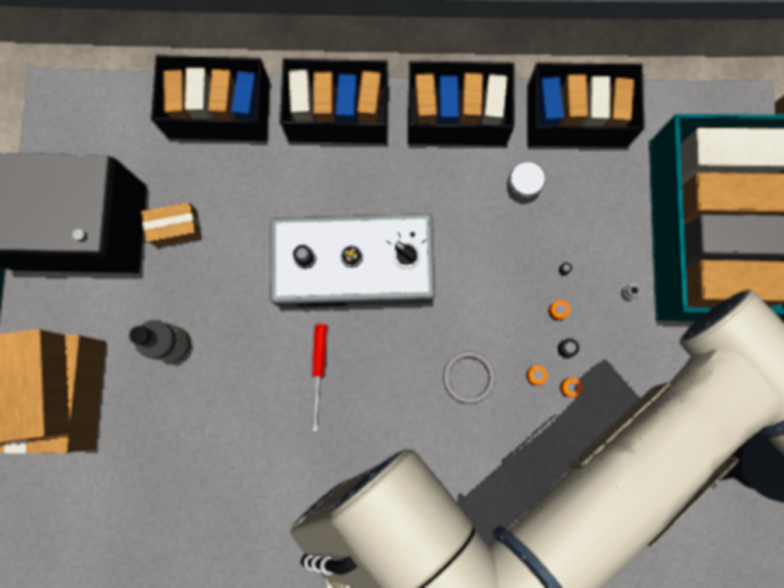

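View pics/scene0.png

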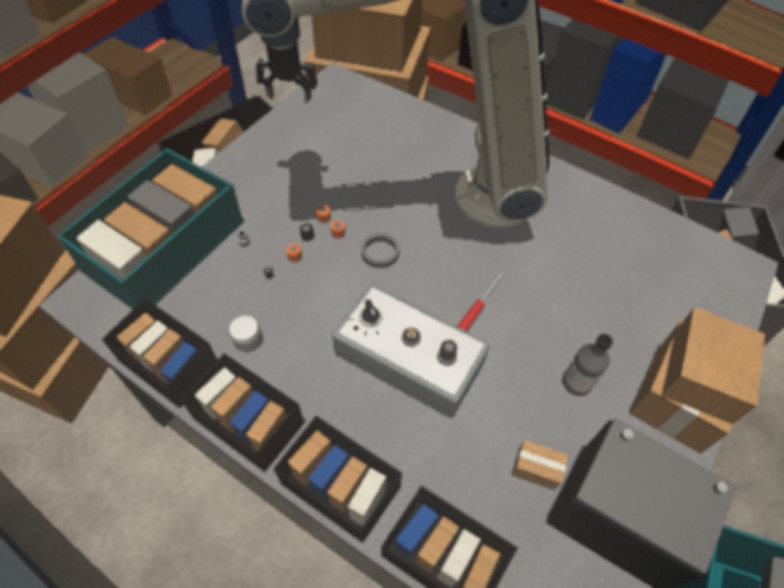

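The top view (in 1.4x pixels) shows the knob at (405,253), the bare brass post at (351,256) and the capped post at (303,256). There are two black cap candidates: (569,348), which is larger, and (565,268), which is smaller. The orange rings are not meant. The larger one should be the cap, so I'll confirm it in a crop along with the knob.

```bash
python3 - <<'E'
from h import *
a=load('top0')
im=a['img'][:,:,::-1]
def crop(x0,y0,x1,y1,k): return cv2.resize(im[y0:y1,x0:x1],None,fx=k,fy=k,interpolation=cv2.INTER_CUBIC)
c1=crop(370,180,430,280,5); c2=crop(190,150,315,220,4)
cv=np.zeros((500,800,3),np.uint8); cv[:500,:300]=c1; cv[:280,300:800]=c2
cv2.imwrite('pics/crop0.png',cv)
# panel corners
g=im.min(2); m=(g>190).astype(np.uint8); m[:, :185]=0; m[:,320:]=0; m[:140]=0;m[225:]=0
m=cv2.morphologyEx(m,cv2.MORPH_CLOSE,np.ones((25,25)))
c=max(cv2.findContours(m,0,2)[0],key=cv2.contourArea); r=cv2.minAreaRect(c)
P=np.array([onz(a,*p,.09)[:2] for p in cv2.boxPoints(r)]);print('panel',P.round(4),P.mean(0),[np.linalg.norm(P[i]-P[i-1]).round(3) for i in range(4)])
# dark blobs
dk=(im.max(2)<60).astype(np.uint8)
n,l,s,ce=cv2.connectedComponentsWithStats(dk)
for i in range(1,n):
    u,v=ce[i]
    if 10<s[i,4]<400 and 180<u<470 and 140<v<280: print(s[i],ce[i].round(1),onz(a,u,v,.016).round(4),onz(a,u,v,.09+.03).round(4))
E
```

```text
panel [[ 0.6177  0.2216]
 [ 0.6322 -0.0595]
 [ 0.4949 -0.0655]
 [ 0.4807  0.2107]] [0.55639287 0.07682089] [np.float64(0.137), np.float64(0.281), np.float64(0.137), np.float64(0.277)]
[363 132  20  13  70] [370.3 140.1] [ 0.6989 -0.2409  0.016 ] [ 0.6678 -0.224   0.12  ]
[283 176  14  12 130] [290.1 181.7] [ 0.5781 -0.0239  0.016 ] [ 0.5562 -0.0234  0.12  ]
[211 179  13  12  66] [218.6 185.7] [0.563  0.1691 0.016 ] [0.5422 0.1549 0.12  ]
[245 179  13  10  37] [251.9 184.5] [0.5682 0.0792 0.016 ] [0.5471 0.0719 0.12  ]
[400 190   6   6  18] [401.7 193.3] [ 0.5525 -0.324   0.016 ] [ 0.5326 -0.3008  0.12  ]
[399 243  14  13  69] [403.3 249.5] [ 0.4018 -0.3253  0.016 ] [ 0.3933 -0.3021  0.12  ]
```

View pics/crop0.png

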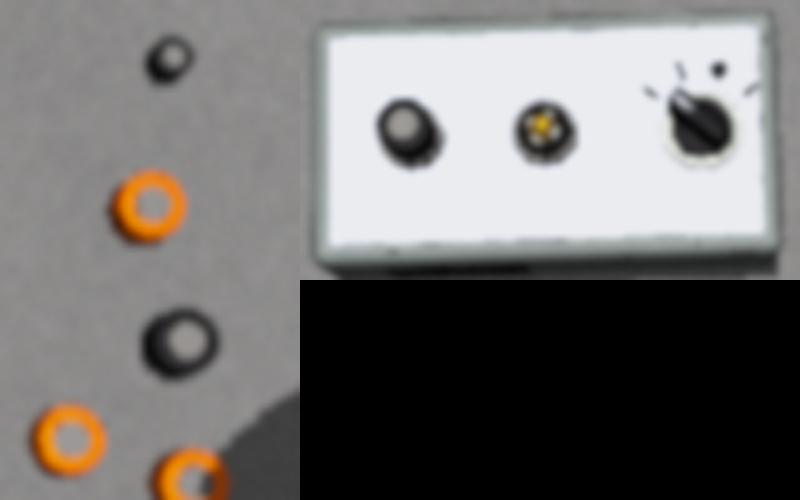

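In the crop, the larger black cap is at crop (180,343), top-image px (406,248). The small cap at crop (170,60) is clearly smaller, so I'll leave it. The knob's white line points at the left tick, so it stands at angle 0. The dot is the third mark, and the bare post is the middle one. Next I'll move above the knob with the jaws turned across the bar.

Call:
{"name": "drive_tool", "arguments": {"steps": [[0,0,30,0.333,0.478,0.02,0.06],[0,0,30,0.333,0.478,0.02,0.06],[0,0,30,0.333,0.478,0.02,0.06],[0,0,30,0.333,0.478,0.02,0.06],[0,0,30,0.333,0.478,0.02,0.06],[0,0,30,0.333,0.478,0.02,0.06],[0,0,30,0.333,0.478,0.02,0.06],[0,0,30,0.333,0.478,0.02,0.06],[0,0,30,0.333,0.478,0.02,0.06],[0,0,30,0.333,0.478,0.02,0.06],[0,0,30,0.333,0.478,0.02,0.06],[0,0,30,0.333,0.478,0.02,0.06],[0,0,30,0.333,0.478,0.02,0.06],[0,0,30,0.333,0.478,0.02,0.06],[0,0,30,0.333,0.478,0.02,0.06],[0,0,30,0.333,0.478,0.02,0.06],[0,0,30,0.333,0.478,0.02,0.06],[0,0,30,0.333,0.478,0.02,0.06]]}}

```text
t: 1.6
eef_pos: [0.5602, -0.0235, 0.2623]
tcp_rot: [-0.457, 0.889, -0.0, -0.0]
ft_force: [0.0, -1.2, -0.2]
opening: 0.704
grasp_force: 0.0
```

```bash
python3 - <<'E'
from h import *
d=grab('wrist','w1'); save(d,'w1',None,1.4)
print(d['fx'],d['k1'],-np.array(d['R']).T@d['t'],np.array(d['R']).round(3).tolist())
s=manip.sense();print(s['t'],s['eef_pos'],s['tcp_rot'],s['joints'],s['ft_force'])
for n,X in dict(knobtop=(.561,-.023,.134),stud=(.556,.077,.125),tip=s['eef_pos']).items(): print(n,proj(d,X))
E
```

```text
352.30785902944797 0.020910422270852894 [ 0.50962368 -0.09184375  0.39436263] [[-0.813, 0.583, -0.0], [0.55, 0.768, 0.328], [0.191, 0.266, -0.945]]
1.65 [ 0.56014724 -0.02364794  0.26252543] [-4.56966684e-01  8.89483807e-01 -6.61377064e-05  4.98726788e-05] [ 2.36878260e-01  2.71712830e-01  1.81301093e-01  1.05500922e-04
 -1.48025650e+00 -8.58520112e-01] [ 0.36447336 -0.23918356 -1.31447372]
knobtop (np.float64(275.19366713553626), np.float64(206.74421719729915))
stud (np.float64(346.7644387064024), np.float64(288.70906854237046))
tip (np.float64(274.22234299262425), np.float64(297.702868001281))
```

View pics/w1.png

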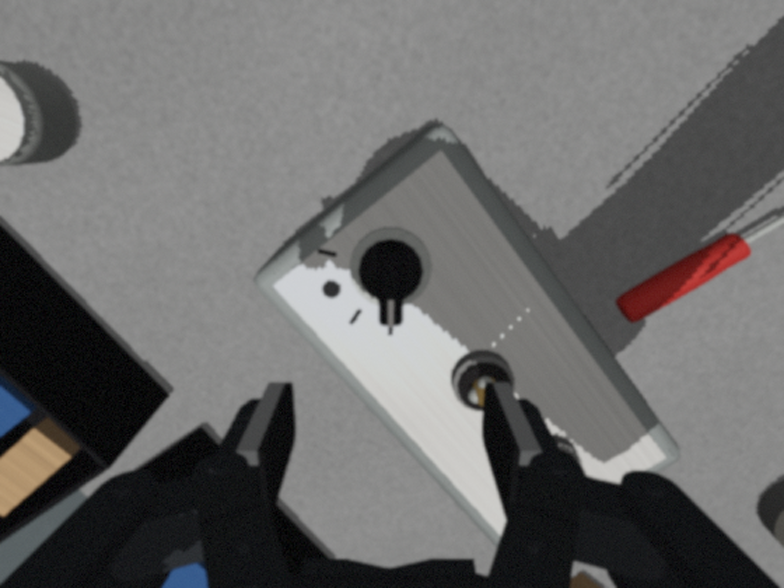

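The wrist view (1.4x px) shows the knob skirt at (390,268) with the bar pointing straight down the picture, which is at 0 as expected. The dot is at (332,289), and the bare post at (482,380) is partly behind the right finger. Now I'll refine the knob position.

```bash
python3 - <<'E'
from h import *
d=load('w1'); im=d['img'][:,:,::-1]
m=(im.max(2)<28).astype(np.uint8); m2=np.zeros_like(m); m2[165:237,245:312]=m[165:237,245:312]
c=max(cv2.findContours(m2,0,2)[0],key=cv2.contourArea)
o=cv2.morphologyEx(m2,cv2.MORPH_OPEN,cv2.getStructuringElement(2,(29,29)))
M=cv2.moments(o); print('dark',cv2.boundingRect(c),M['m10']/M['m00'],M['m01']/M['m00'],cv2.boundingRect(o))
u,v=M['m10']/M['m00'],M['m01']/M['m00']
for z in(.09,.104,.11): print('skirt',z,onz(d,u,v,z).round(4))
print('line',onz(d,390/1.4,302/1.4,.134),onz(d,391/1.4,325/1.4,.134))
print('bar end',onz(d,379/1.4,322/1.4,.134),onz(d,402/1.4,322/1.4,.134))
for n,p in dict(dot=(332,289),tick18=(327,252),tick06=(355,317)).items(): print(n,onz(d,p[0]/1.4,p[1]/1.4,.09).round(4))
print('outer ring',onz(d,390/1.4,268/1.4,.09), onz(d,349/1.4,268/1.4,.09),onz(d,432/1.4,268/1.4,.09))
for n,p in dict(far=(441,124),left=(257,278),right=(678,457)).items(): print('corner',n,onz(d,p[0]/1.4,p[1]/1.4,.09).round(4))
E
```

```text
dark (257, 172, 44, 58) 278.5849744711889 192.49598832968636 (258, 172, 42, 41)
skirt 0.09 [ 0.5593 -0.0205  0.09  ]
skirt 0.104 [ 0.5571 -0.0238  0.104 ]
skirt 0.11 [ 0.5561 -0.0252  0.11  ]
line [ 0.56317571 -0.01543804  0.134     ] [ 0.57081067 -0.0037795   0.134     ]
bar end [ 0.57528728 -0.00925429  0.134     ] [ 0.56465558 -0.00163457  0.134     ]
dot [ 0.5976 -0.0318  0.09  ]
tick18 [ 0.5851 -0.0531  0.09  ]
tick06 [ 0.5972 -0.0074  0.09  ]
outer ring [ 0.55878145 -0.02133001  0.09      ] [ 0.58010987 -0.03661411  0.09      ] [ 0.53693801 -0.00566972  0.09      ]
corner far [ 0.4843 -0.0746  0.09  ]
corner left [ 0.6323 -0.0657  0.09  ]
corner right [0.4715 0.2172 0.09  ]
```

Call:
{"name": "drive_tool", "arguments": {"steps": [[0,0,0,-0.003,0,-0.04,0.05],[0,0,0,-0.003,0,-0.08,0.05],[0,0,0,-0.003,0,-0.11,0.05],[0,0,0,-0.003,0,-0.13,0.05],[0,0,0,-0.003,0,-0.141,0.05],[0,0,0,-0.003,0,-0.141,0.05],[0,0,0,-0.003,0,-0.141,0.0],[0,0,0,-0.003,0,-0.141,0.0],[0,0,0,-0.003,0,-0.141,0.0],[0,0,0,-0.003,0,-0.141,0.0],[0,0,0,-0.003,0,-0.141,0.0],[0,0,0,-0.003,0,-0.141,0.0]], "newtons": 40}}

```text
t: 2.65
eef_pos: [0.5589, -0.0231, 0.1231]
tcp_rot: [-0.458, 0.889, -0.001, 0.001]
ft_force: [0.3, -2.1, 6.4]
opening: 0.151
grasp_force: 42.5
```

Call:
{"name": "drive_tool", "arguments": {"steps": [[0,0,-5,0,0,0.001,0],[0,0,-10,0,0,0.001,0],[0,0,-15,0,0,0.001,0],[0,0,-20,0,0,0.001,0],[0,0,-25,0,0,0.001,0],[0,0,-30,0,0,0.001,0],[0,0,-35,0,0,0.001,0],[0,0,-40,0,0,0.001,0],[0,0,-45,0,0,0.001,0],[0,0,-50,0,0,0.001,0],[0,0,-55,0,0,0.001,0],[0,0,-60,0,0,0.001,0],[0,0,-65,0,0,0.001,0],[0,0,-69,0,0,0.001,0],[0,0,-69,0,0,0.001,0],[0,0,-69,0,0,0.001,0]]}}

```text
t: 3.98
eef_pos: [0.5588, -0.0228, 0.1231]
tcp_rot: [0.125, 0.992, 0.0, 0.001]
ft_force: [2.8, -2.0, 2.0]
opening: 0.153
grasp_force: 41.9
```

Call:
{"name": "drive_tool", "arguments": {"steps": [[0,0,0,0,0,0,0.05],[0,0,0,0,0,0,0.05],[0,0,0,0,0,0,0.05],[0,0,0,0,0,0,0.05],[0,0,0,0,0,0.03,0.05],[0,0,0,0,0,0.07,0.06],[0,0,0,0,0,0.11,0.07],[0,0,0,0,0,0.14,0.08],[0,0,0,0,0.03,0.16,0.085],[0,0,0,0,0.06,0.16,0.085],[0,0,0,0,0.06,0.16,0.085],[0,0,0,0,0.06,0.16,0.085]]}}

```text
t: 4.98
eef_pos: [0.5574, 0.0387, 0.282]
tcp_rot: [0.125, 0.992, 0.0, -0.0]
ft_force: [-0.3, -1.0, 0.5]
opening: 0.995
grasp_force: 0.0
```

```bash
python3 - <<'E'
from h import *
d=grab('wrist','w2'); save(d,'w2',None,1.4)
s=manip.sense();print(s['t'],s['eef_pos'],s['tcp_rot'],s['joints'],s['ft_force'])
for n,X in dict(knobtop=(.5585,-.023,.134),stud=(.556,.077,.125)).items(): print(n,np.array(proj(d,X))*1.4)
E
```

```text
5.0333 [0.55731267 0.03780076 0.28179923] [ 1.25856725e-01  9.92048238e-01 -1.31227302e-04 -6.01612065e-04] [ 3.47572006e-01  2.65984562e-01  2.21954652e-01 -3.15699426e-04
 -1.52795686e+00 -2.17073742e+00] [ 0.07906389 -0.45530457 -0.18641506]
knobtop [289.38281522 305.35674686]
stud [448.73281087 257.63936528]
```

View pics/w2.png

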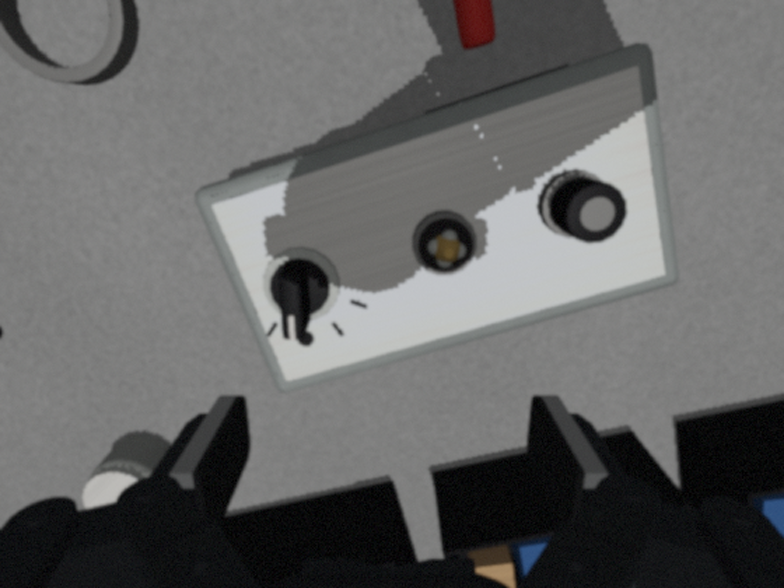

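The knob bar now runs towards the dot at (305,338). The bare post is at about (445,243) with its brass tip at (447,247). I'll check the knob angle numerically and locate the stud.

```bash
python3 - <<'E'
from h import *
d=load('w2'); im=d['img'][:,:,::-1]
hsv=cv2.cvtColor(im,cv2.COLOR_BGR2HSV)
# predicted bar end at the 4 angles (charger yaw .05)
for a in(.6,1.2,1.8):
    y=.05+.9-a; k=np.array([.5585,-.0235,.134]); e=k+.024*np.array([np.cos(y),np.sin(y),0]); print(a,'end px',np.array(proj(d,e))*1.4,'dot px',np.array(proj(d,[k[0]+.0415*np.cos(y),k[1]+.0415*np.sin(y),.09]))*1.4)
# stud: dark disc (ring/boss) contour and brass
w=np.zeros(im.shape[:2],np.uint8); cv2.circle(w,(318,174),26,1,-1)
br=((hsv[...,1]>90)&(w>0)).astype(np.uint8); M=cv2.moments(br,True); ub=M['m10']/M['m00'],M['m01']/M['m00']
print('brass px',np.array(ub)*1.4,M['m00'],onz(d,*ub,.121).round(4),onz(d,*ub,.125).round(4))
dk=((im.max(2)<50)&(w>0)).astype(np.uint8); dk=cv2.morphologyEx(dk,cv2.MORPH_CLOSE,np.ones((9,9)))
c=max(cv2.findContours(dk,0,2)[0],key=cv2.contourArea); el=cv2.fitEllipse(cv2.convexHull(c)); print('ring',np.array(el[0])*1.4,el[1],onz(d,*el[0],.106).round(4),onz(d,*el[0],.104).round(4))
for n,p in dict(a=(200,192),b=(648,45),c=(675,280),e=(285,390)).items(): print(n,onz(d,p[0]/1.4,p[1]/1.4,.088).round(4))
# crop of knob for later
save(d,'knob',(180,165,270,255),5)
E
```

```text
0.6 end px [312.74568517 335.63947658] dot px [336.60737497 329.44209809]
1.2 end px [291.21129903 341.91144708] dot px [304.22058407 338.86833071]
1.8 end px [268.76106595 335.75276372] dot px [270.62211231 329.60074666]
brass px [445.96893939 248.26666667] 264.0 [0.551  0.0768 0.121 ] [0.5499 0.0766 0.125 ]
ring [443.37027588 241.8496582 ] (39.73975372314453, 41.3708381652832) [0.5504 0.077  0.106 ] [0.5509 0.0771 0.104 ]
a [ 0.4833 -0.0681  0.088 ]
b [0.4697 0.2196 0.088 ]
c [0.6208 0.2261 0.088 ]
e [ 0.6357 -0.0608  0.088 ]
```

View pics/knob.png

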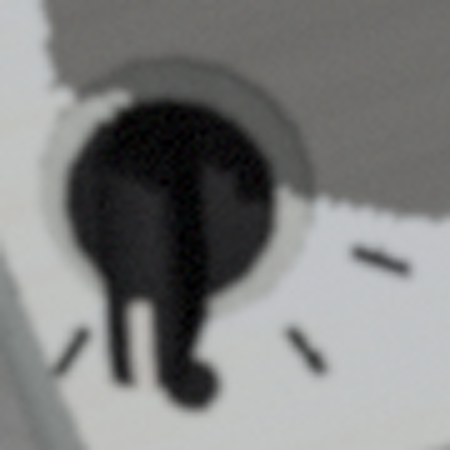

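The white line's end at (293,339) matches the 1.2 prediction, so the knob is on the dot. The post is at about (0.551, 0.077). Now to the cap.

Call:
{"name": "drive_tool", "arguments": {"steps": [[0,0,0,-0.158,-0.337,-0.07,0.085],[0,0,0,-0.158,-0.337,-0.07,0.085],[0,0,0,-0.158,-0.337,-0.07,0.085],[0,0,0,-0.158,-0.337,-0.07,0.085],[0,0,0,-0.158,-0.337,-0.07,0.085],[0,0,0,-0.158,-0.337,-0.07,0.085],[0,0,0,-0.158,-0.337,-0.07,0.085],[0,0,0,-0.158,-0.337,-0.07,0.085],[0,0,0,-0.158,-0.337,-0.07,0.085],[0,0,0,-0.158,-0.337,-0.07,0.085],[0,0,0,-0.158,-0.337,-0.07,0.085],[0,0,0,-0.158,-0.337,-0.07,0.085],[0,0,0,-0.158,-0.337,-0.07,0.085]]}}

```text
t: 6.12
eef_pos: [0.3999, -0.2993, 0.2124]
tcp_rot: [0.126, 0.992, 0.0, 0.0]
ft_force: [0.3, 0.4, -1.0]
opening: 0.995
grasp_force: 0.0
```

```bash
python3 - <<'E'
from h import *
d=grab('wrist','w3'); save(d,'w3',None,1.4)
s=manip.sense();print(s['t'],s['eef_pos'],s['tcp_rot'])
im=d['img'][:,:,::-1]
print('pred',np.array(proj(d,(.393,-.302,.032)))*1.4)
dk=cv2.morphologyEx((im.max(2)<60).astype(np.uint8),cv2.MORPH_OPEN,np.ones((3,3)))
n,l,st,ce=cv2.connectedComponentsWithStats(dk)
for i in range(1,n):
    if st[i,4]>60: print(st[i],(ce[i]*1.4).round(0),onz(d,*ce[i],.016).round(4))
E
```

```text
6.1667 [ 0.40016642 -0.29898551  0.21251944] [ 1.25988406e-01  9.92031692e-01 -1.61865215e-06  2.10379771e-04]
pred [381.19401268 255.68140805]
[ 430   28   55   98 1506] [652. 100.] [ 0.3438 -0.117   0.016 ]
[375  49  26  80 424] [536. 127.] [ 0.3413 -0.1884  0.016 ]
[228 173  38  42 929] [346. 268.] [ 0.3995 -0.3292  0.016 ]
[ 521  207   39  148 4244] [760. 383.] [ 0.5613 -0.0565  0.016 ]
[    0   279   184   141 20927] [118. 499.] [ 0.5403 -0.5628  0.016 ]
[  370   283   190   137 13301] [639. 527.] [ 0.6759 -0.1551  0.016 ]
[278 307  18  19 262] [401. 442.] [ 0.546  -0.3265  0.016 ]
[ 195  400  169   20 2543] [390. 575.] [ 0.6754 -0.3694  0.016 ]
```

View pics/w3.png

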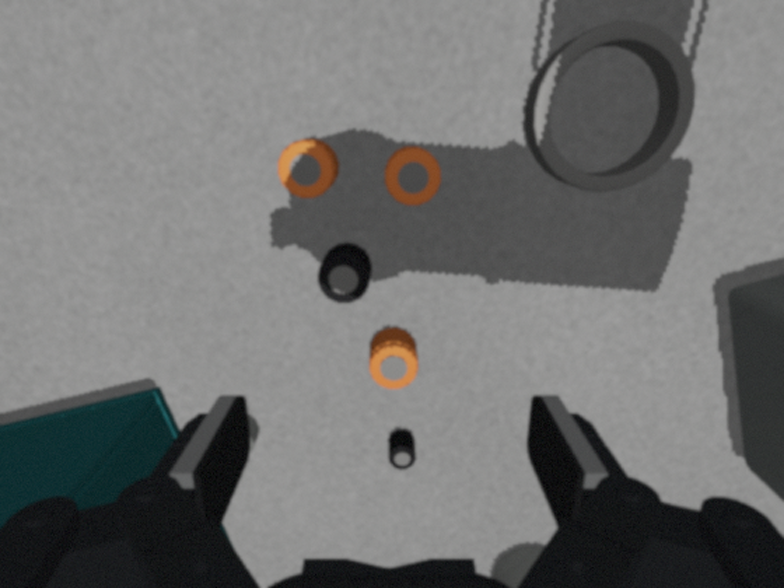

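The larger black cap is at (345,273). Its top face is centred near (344,277), and the orange rings and the small cap at (401,448) are clear of it.

```bash
python3 - <<'E'
from h import *
d=load('w3'); im=d['img'][:,:,::-1]
print('top',onz(d,344.5/1.4,276.5/1.4,.032).round(4), onz(d,344.5/1.4,302/1.4,.032).round(4),onz(d,319/1.4,276.5/1.4,.032).round(4),onz(d,370/1.4,276.5/1.4,.032).round(4))
print('base far edge',onz(d,346/1.4,243/1.4,.0).round(4))
for n,p in dict(o1=(394,367,.032),o2=(308,165,.0),o3=(413,173,.0)).items(): print(n,onz(d,p[0]/1.4,p[1]/1.4,p[2]).round(3))
t=load('top0'); print('topcam',onz(t,569.5/1.4,347/1.4,.032))
E
```

```text
top [ 0.4006 -0.3291  0.032 ] [ 0.4178 -0.3341  0.032 ] [ 0.3964 -0.3454  0.032 ] [ 0.4048 -0.3128  0.032 ]
base far edge [ 0.3856 -0.3264  0.    ]
o1 [ 0.473 -0.314  0.032]
o2 [ 0.328 -0.336  0.   ]
o3 [ 0.35  -0.269  0.   ]
topcam [ 0.40511486 -0.33086526  0.032     ]
```

Call:
{"name": "drive_tool", "arguments": {"steps": [[0,0,0,0.001,-0.03,-0.04,0.085],[0,0,0,0.001,-0.03,-0.08,0.085],[0,0,0,0.001,-0.03,-0.12,0.085],[0,0,0,0.001,-0.03,-0.15,0.085],[0,0,0,0.001,-0.03,-0.18,0.085],[0,0,0,0.001,-0.03,-0.197,0.085],[0,0,0,0.001,-0.03,-0.197,0.07],[0,0,0,0.001,-0.03,-0.197,0.06],[0,0,0,0.001,-0.03,-0.197,0.05],[0,0,0,0.001,-0.03,-0.197,0.04],[0,0,0,0.001,-0.03,-0.197,0.0],[0,0,0,0.001,-0.03,-0.197,0.0],[0,0,0,0.001,-0.03,-0.197,0.0],[0,0,0,0.001,-0.03,-0.197,0.0],[0,0,0,0.001,-0.03,-0.197,0.0]], "newtons": 80}}

```text
t: 7.42
eef_pos: [0.4022, -0.3301, 0.0175]
tcp_rot: [0.126, 0.992, -0.001, 0.002]
ft_force: [-0.0, 2.5, 6.1]
opening: 0.386
grasp_force: 79.1
```

Call:
{"name": "drive_tool", "arguments": {"steps": [[0,0,0,0,0,0.03,0],[0,0,0,0,0,0.07,0],[0,0,0,0,0,0.11,0],[0,0,0,0,0,0.15,0],[0,0,0,0,0,0.19,0],[0,0,0,0.01,0.03,0.22,0],[0,0,0,0.149,0.407,0.235,0],[0,0,0,0.149,0.407,0.235,0],[0,0,0,0.149,0.407,0.235,0],[0,0,0,0.149,0.407,0.235,0],[0,0,0,0.149,0.407,0.235,0],[0,0,0,0.149,0.407,0.235,0],[0,0,0,0.149,0.407,0.235,0],[0,0,0,0.149,0.407,0.235,0],[0,0,0,0.149,0.407,0.235,0],[0,0,0,0.149,0.407,0.235,0],[0,0,0,0.149,0.407,0.235,0],[0,0,0,0.149,0.407,0.235,0],[0,0,0,0.149,0.407,0.235,0],[0,0,0,0.149,0.407,0.235,0]]}}

```text
t: 9.08
eef_pos: [0.5494, 0.0765, 0.251]
tcp_rot: [0.127, 0.992, 0.0, 0.0]
ft_force: [-0.5, -1.0, -0.9]
opening: 0.388
grasp_force: 79.7
```

```bash
python3 - <<'E'
from h import *
d=grab('wrist','w4'); save(d,'w4',None,1.4)
s=manip.sense();print(s['t'],s['eef_pos'],s['tcp_rot'],s['ft_force'],s['opening'])
p=s['eef_pos']
print('stud pred',np.array(proj(d,(.551,.077,.106)))*1.4,'cap top',np.array(proj(d,p+[0,0,.0145]))*1.4,'cap bot',np.array(proj(d,p-[0,0,.0175]))*1.4)
E
```

```text
9.1333 [0.54943879 0.07631483 0.25094466] [1.27255504e-01 9.91869864e-01 1.93432271e-04 4.15356421e-04] [-0.55677947 -0.19376978 -1.43329556] 0.3919261077392051
stud pred [389.36968714 282.66490717] cap top [387.38025824 448.60870837] cap bot [387.44661371 390.79366133]
```

View pics/w4.png

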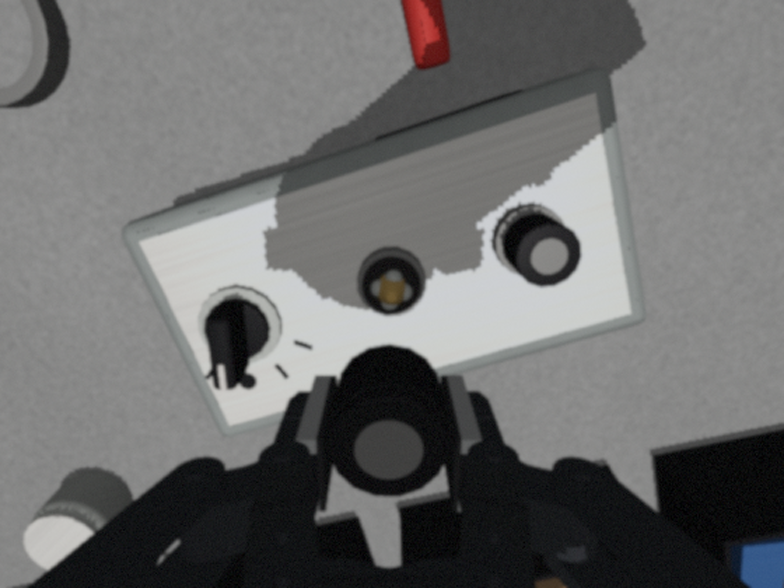

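The held cap is between the pads, with its top face near (389,450) and its lower far edge at y≈346. The stud ring is at (391,282) and the brass tip at (392,291). Both are in the same view, so I'll compare the cap axis with the stud axis.

```bash
python3 - <<'E'
from h import *
d=load('w4'); im=d['img'][:,:,::-1]; p=np.array([.54944,.07631,.25094])
f=np.array(d['R'])[2].copy(); f[2]=0; f/=np.linalg.norm(f); print('f',f.round(3))
print('pred far-bottom edge',np.array(proj(d,p+f*.0175-[0,0,.0175]))*1.4,'near-top edge',np.array(proj(d,p-f*.0175+[0,0,.0145]))*1.4)
# measured edges of the cap along central column
for col in (272,276,280,284): print(col,'far',[(r,int(im[r,col].max())) for r in range(242,252)],'near',[(r,int(im[r,col].max())) for r in range(346,360,1)])
for off in(-.003,.003): print(off,np.array(proj(d,p+f*(.0175+off)-[0,0,.0175]))*1.4,np.array(proj(d,p+f*(-.0175+off)+[0,0,.0145]))*1.4)
# stud
hsv=cv2.cvtColor(im,cv2.COLOR_BGR2HSV); w=np.zeros(im.shape[:2],np.uint8); cv2.circle(w,(279,202),24,1,-1)
br=((hsv[...,1]>90)&(w>0)).astype(np.uint8); M=cv2.moments(br,True); ub=M['m10']/M['m00'],M['m01']/M['m00']
print('brass',np.array(ub)*1.4,M['m00'],[onz(d,*ub,z).round(4) for z in(.117,.121,.125)])
dk=((im.max(2)<50)&(w>0)).astype(np.uint8); dk=cv2.morphologyEx(dk,cv2.MORPH_CLOSE,np.ones((9,9)))
c=max(cv2.findContours(dk,0,2)[0],key=cv2.contourArea); el=cv2.fitEllipse(cv2.convexHull(c)); print('ring',np.array(el[0])*1.4,el[1],[onz(d,*el[0],z).round(4) for z in(.102,.106)])
E
```

```text
f [ 0.968 -0.251  0.   ]
pred far-bottom edge [387.56140043 434.36396228] near-top edge [387.19477828 393.88101707]
272 far [(242, 206), (243, 206), (244, 203), (245, 189), (246, 156), (247, 96), (248, 35), (249, 13), (250, 10), (251, 15)] near [(346, 17), (347, 19), (348, 14), (349, 13), (350, 19), (351, 18), (352, 25), (353, 61), (354, 103), (355, 125), (356, 137), (357, 138), (358, 138), (359, 136)]
276 far [(242, 205), (243, 206), (244, 200), (245, 178), (246, 127), (247, 57), (248, 23), (249, 14), (250, 14), (251, 12)] near [(346, 20), (347, 15), (348, 18), (349, 16), (350, 15), (351, 11), (352, 21), (353, 48), (354, 90), (355, 120), (356, 131), (357, 135), (358, 135), (359, 136)]
280 far [(242, 206), (243, 206), (244, 200), (245, 180), (246, 131), (247, 67), (248, 25), (249, 14), (250, 16), (251, 17)] near [(346, 13), (347, 21), (348, 21), (349, 13), (350, 14), (351, 18), (352, 20), (353, 46), (354, 87), (355, 119), (356, 131), (357, 135), (358, 134), (359, 132)]
284 far [(242, 207), (243, 206), (244, 204), (245, 198), (246, 173), (247, 119), (248, 52), (249, 15), (250, 18), (251, 15)] near [(346, 22), (347, 23), (348, 17), (349, 17), (350, 10), (351, 18), (352, 22), (353, 49), (354, 89), (355, 117), (356, 125), (357, 118), (358, 101), (359, 88)]
-0.003 [387.54014301 427.09098359] [387.16413885 384.04047463]
0.003 [387.58242183 441.55912394] [387.22496266 403.58185765]
brass [391.08631579 290.35017544] 285.0 [array([0.5523, 0.0776, 0.117 ]), array([0.551 , 0.0779, 0.121 ]), array([0.5497, 0.0783, 0.125 ])]
ring [390.62260132 283.91752625] (40.1370735168457, 42.326419830322266) [array([0.5532, 0.0772, 0.102 ]), array([0.5519, 0.0775, 0.106 ])]
```

```bash
python3 - <<'E'
from h import *
d=load('w4'); im=d['img'].max(2); p=np.array([.54944,.07631,.25094]); f=np.array([.968,-.251,0])
for off in(-.004,-.002,0,.002,.004): print(off,'far-bot row',proj(d,p+f*(-.0175+off)-[0,0,.0175])[1],'near-top row',proj(d,p+f*(.0175+off)+[0,0,.0145])[1])
print('measured 246.7, 353.8')
q=(im>45).astype(int)
for r in(255,260,265): 
    row=im[r,235:325]; x=np.where(row<45)[0]+235; print(r,x.min(),x.max(),x.mean(),'pred col',proj(d,p-[0,0,.0175])[0])
s=np.array([.5515,.0777]); print('stud rel TCP world',s-p[:2])
E
```

```text
-0.004 far-bot row 237.9761354573569 near-top row 348.54596246783086
-0.002 far-bot row 241.95270869805483 near-top row 352.57203449777904
0 far-bot row 245.89779130558242 near-top row 356.56379643252535
0.002 far-bot row 249.81181701527294 near-top row 360.52174471773924
0.004 far-bot row 253.6952107942382 near-top row 364.446365209142
measured 246.7, 353.8
255 255 300 277.5 pred col 276.7385144808927
260 250 305 277.5 pred col 276.7385144808927
265 246 309 277.5 pred col 276.7385144808927
stud rel TCP world [0.00206 0.00139]
```

Call:
{"name": "drive_tool", "arguments": {"steps": [[0,0,0,0.0025,0.001,-0.02,0],[0,0,0,0.0025,0.001,-0.045,0],[0,0,0,0.0025,0.001,-0.065,0],[0,0,0,0.0025,0.001,-0.08,0],[0,0,0,0.0025,0.001,-0.09,0],[0,0,0,0.0025,0.001,-0.095,0],[0,0,0,0.0025,0.001,-0.1,0],[0,0,0,0.0025,0.001,-0.1,0]], "newtons": 100}}

```text
t: 9.8
eef_pos: [0.5522, 0.078, 0.1502]
tcp_rot: [0.127, 0.992, 0.0, -0.0]
ft_force: [-0.4, -0.1, -0.8]
opening: 0.382
grasp_force: 99.3
```

```bash
python3 - <<'E'
from h import *
d=grab('wrist','w5'); save(d,'w5',(150,120,410,320),3)
s=manip.sense();print(s['t'],s['eef_pos'],s['tcp_rot'],s['ft_force'],s['opening'])
p=s['eef_pos']
print('stud ring pred',(np.array(proj(d,(.5515,.0777,.106)))-[150,120])*3,'cap bot',(np.array(proj(d,p-[0,0,.0175]))-[150,120])*3)
E
```

```text
9.85 [0.55245144 0.07817976 0.15077997] [1.26719401e-01 9.91938536e-01 8.88760530e-05 3.54311761e-04] [-0.02554505  0.74994513  0.07730631] 0.3795775022626409
stud ring pred [378.55928944 401.19052588] cap bot [382.5284409  480.83895408]
```

View pics/w5.png

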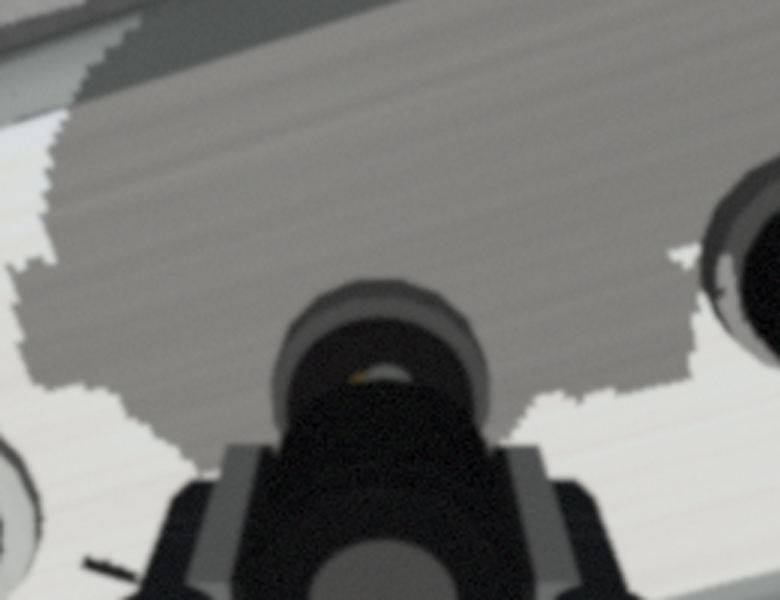

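The cap sits just above the post. The boss spans x 272–489 (centre about 380), the ring's far edge is at row 318, and the cap's far bottom edge is at row 380 with its centre near x 383. I'll do one numeric check of the residual.

```bash
python3 - <<'E'
from h import *
d=load('w5'); im=d['img'].max(2).astype(int); p=np.array([.55245,.07818,.15078]); f=np.array([.968,-.251,0])
cr=lambda X:(np.array(proj(d,X))-[150,120])*3
for off in(-.002,0,.002): 
    s=np.array([.5515,.0777,0])+f*off
    print(off,'ring far',cr(s-f*.0175+[0,0,.106])[1],'boss top far',cr(s-f*.021+[0,0,.102])[1],'boss base far',cr(s-f*.021+[0,0,.09])[1],'cap far',cr(p+f*(off-.0172)-[0,0,.0175])[1])
print('meas ring 318, boss base 280, cap 380')
l=np.array([.251,.968,0])
print('cols stud +-1mm',[cr(np.array([.5515,.0777,.106])+l*o)[0].round(1) for o in(-.0175,-.001,0,.001,.0175)],'cap',[cr(p-[0,0,.0175]+l*o)[0].round(1) for o in(-.0175,0,.0175)])
for r in (255,262,270): print(r,[ (c*3-450,im[r,c]) for c in range(238,252)],[ (c*3-450,im[r,c]) for c in range(302,320)])
E
```

```text
-0.002 ring far 301.87395741374735 boss top far 275.9259526519925 boss base far 255.36296482021697 cap far 370.74525265241766
0 ring far 312.36702917692753 boss top far 286.3632971718132 boss base far 265.28333737775324 cap far 382.6000822281796
0.002 ring far 322.78780181156714 boss top far 296.72940033411874 boss base far 275.1395418150238 cap far 394.36165284977517
meas ring 318, boss base 280, cap 380
cols stud +-1mm [np.float64(283.4), np.float64(373.1), np.float64(378.6), np.float64(384.0), np.float64(473.7)] cap [np.float64(273.0), np.float64(382.5), np.float64(492.1)]
255 [(264, np.int64(132)), (267, np.int64(128)), (270, np.int64(113)), (273, np.int64(89)), (276, np.int64(75)), (279, np.int64(72)), (282, np.int64(63)), (285, np.int64(46)), (288, np.int64(34)), (291, np.int64(23)), (294, np.int64(26)), (297, np.int64(20)), (300, np.int64(18)), (303, np.int64(16))] [(456, np.int64(18)), (459, np.int64(20)), (462, np.int64(17)), (465, np.int64(19)), (468, np.int64(25)), (471, np.int64(35)), (474, np.int64(52)), (477, np.int64(66)), (480, np.int64(73)), (483, np.int64(76)), (486
[... 835 characters left out ...]
0)), (507, np.int64(136))]
270 [(264, np.int64(26)), (267, np.int64(29)), (270, np.int64(39)), (273, np.int64(52)), (276, np.int64(52)), (279, np.int64(31)), (282, np.int64(11)), (285, np.int64(11)), (288, np.int64(19)), (291, np.int64(12)), (294, np.int64(16)), (297, np.int64(15)), (300, np.int64(10)), (303, np.int64(9))] [(456, np.int64(9)), (459, np.int64(13)), (462, np.int64(14)), (465, np.int64(13)), (468, np.int64(8)), (471, np.int64(10)), (474, np.int64(14)), (477, np.int64(9)), (480, np.int64(15)), (483, np.int64(27)), (486, np.int64(42)), (489, np.int64(52)), (492, np.int64(46)), (495, np.int64(32)), (498, np.int64(28)), (501, np.int64(31)), (504, np.int64(48)), (507, np.int64(65))]
```

Call:
{"name": "drive_tool", "arguments": {"steps": [[0,0,0,0.001,-0.0005,-0.005,0],[0,0,0,0.001,-0.0005,-0.01,0],[0,0,0,0.001,-0.0005,-0.014,0],[0,0,0,0.001,-0.0005,-0.017,0],[0,0,0,0.001,-0.0005,-0.018,0],[0,0,0,0.001,-0.0005,-0.019,0],[0,0,0,0.001,-0.0005,-0.019,0]]}}

```text
t: 10.43
eef_pos: [0.5537, 0.0775, 0.1324]
tcp_rot: [0.126, 0.992, -0.0, 0.001]
ft_force: [-1.3, -1.0, 5.8]
opening: 0.378
grasp_force: 100.2
```

Call:
{"name": "drive_tool", "arguments": {"steps": [[0,0,0,0,0,-0.001,0],[0,0,0,0,0,-0.002,0],[0,0,0,0,0,-0.003,0],[0,0,0,0,0,-0.004,0]]}}

```text
t: 10.77
eef_pos: [0.5533, 0.0777, 0.1277]
tcp_rot: [0.127, 0.992, -0.0, 0.0]
ft_force: [-0.9, -1.9, 0.7]
opening: 0.388
grasp_force: 99.7
```

Call:
{"name": "drive_tool", "arguments": {"steps": [[0,0,0,0,0,-0.001,0],[0,0,0,0,0,-0.002,0],[0,0,0,0,0,-0.003,0],[0,0,0,0,0,-0.004,0],[0,0,0,0,0,-0.004,0]]}}

```text
t: 11.18
eef_pos: [0.5531, 0.0779, 0.1233]
tcp_rot: [0.127, 0.992, -0.0, -0.0]
ft_force: [-1.6, -0.3, 2.4]
opening: 0.377
grasp_force: 99.9
```

Call:
{"name": "drive_tool", "arguments": {"steps": [[0,0,0,0,0,-0.001,0],[0,0,0,0,0,-0.002,0],[0,0,0,0,0,-0.003,0],[0,0,0,0,0,-0.0035,0],[0,0,0,0,0,-0.004,0],[0,0,0,0,0,-0.004,0]]}}

```text
t: 11.68
eef_pos: [0.5533, 0.078, 0.1207]
tcp_rot: [0.126, 0.992, 0.0, 0.001]
ft_force: [-6.8, 0.3, 11.1]
opening: 0.383
grasp_force: 100.8
```

Call:
{"name": "drive_tool", "arguments": {"steps": [[0,0,0,0,0,-0.0005,0],[0,0,0,0,0,-0.001,0],[0,0,0,0,0,-0.0015,0],[0,0,0,0,0,-0.002,0],[0,0,0,0,0,-0.002,0]]}}

```text
t: 12.1
eef_pos: [0.5534, 0.0779, 0.12]
tcp_rot: [0.126, 0.992, 0.0, 0.001]
ft_force: [-8.9, 0.1, 17.4]
opening: 0.38
grasp_force: 101.8
```

Call:
{"name": "drive_tool", "arguments": {"steps": [[0,0,0,-0.0005,0,-0.0005,0],[0,0,0,-0.001,0,-0.001,0],[0,0,0,-0.001,0,-0.0015,0],[0,0,0,-0.001,0,-0.002,0],[0,0,0,-0.001,0,-0.002,0]]}}

```text
t: 12.52
eef_pos: [0.5534, 0.0779, 0.1199]
tcp_rot: [0.126, 0.992, 0.0, 0.003]
ft_force: [-9.8, -1.0, 24.4]
opening: 0.381
grasp_force: 102.7
```

```bash
python3 - <<'E'
from h import *
d=grab('wrist','w6'); save(d,'w6',(150,140,410,340),3)
s=manip.sense();print(s['t'],s['eef_pos'],s['tcp_rot'],s['ft_force'],s['opening'],s['grasp_force'])
E
```

```text
12.5667 [0.5533712  0.07793919 0.11986375] [1.25909023e-01 9.92038287e-01 4.46580826e-04 2.59933845e-03] [-9.58660327 -0.5834283  24.86934659] 0.3798272204977974 102.71842807531357
```

View pics/w6.png

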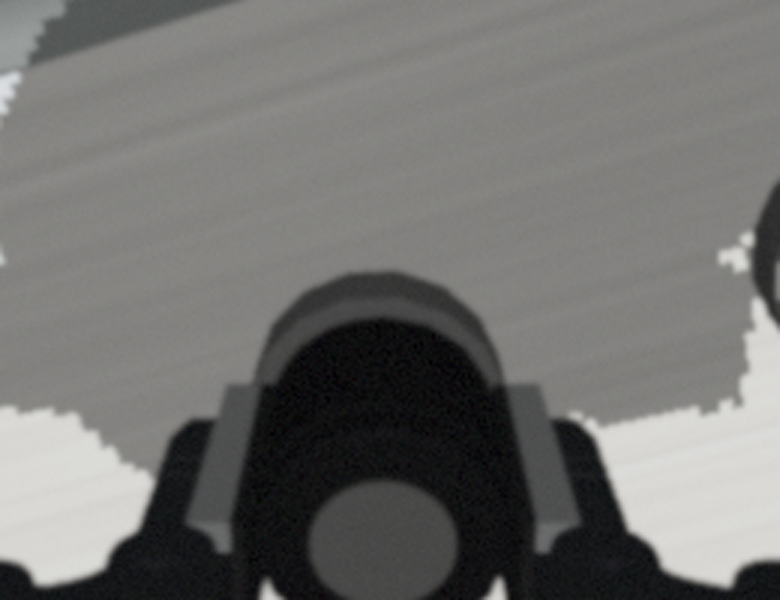

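The cap is seated flush on the boss with no gap at its rim (row ~318). The last 2 mm of command added 7 N but only 0.1 mm of travel, so the cap is on its end stop, held at about 25 N. Handing in.

```bash
python3 -c "
from workcell import manip
print(manip.close_job())"
```

```text
the job is handed in; nothing more can be done
None
```

The knob is on the round dot, and the larger black cap is pressed to its end stop on the bare post, with the gripper still holding it down at about 25 N. The job is handed in; no verdict was shown. I didn't detect the click or the seal's travel directly; I read both from the push force falling and rising again and the cap's final height.

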